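# Prop open the lens case

### The arm

A 6-joint arm with a two-finger parallel gripper is mounted at the origin on a cart in front of the work surface, level with it; the furniture and walls round the work are solid. World frame = base frame: x ahead of the robot, y to its left, z up, the work surface at z = 0. Lengths are in m, angles in rad, forces in N, time in s.
With the tool pointing down it reaches from about 0.35 to 0.975 m from the base axis. Payload 17.4 kg.
Tool frame: the origin (TCP) lies on the centre line of the jaws, within the pads' length; the fingertips stand 19 mm ahead of it and the grasp point (between the pads) is the TCP; z points along the fingers, y is the direction in which the jaws open and shut (so a half turn about z gives the same grasp; the last joint's range is limited). The gripper opens to 85 mm and grips with 20 to 120 N. Pads are 22 mm wide; open, the fingers measure 114 mm over their backs; the gripper's body (76 mm by 85 mm) begins 54 mm behind the grasp point. The pads swing forward as they close: fully open they stand 13 mm farther back than shut.
Start: joints at [-1.256, 0.116, 1.442, -0, 1.584, -0.038], TCP at [0.233, -0.633, 0.25] pointing down, gripper open.
Joint ranges: [-2.83, 2.83], [-0.83, 2.19], [0.07, 2.5], [-1.14, 4.28], [0.01, 3], [-2.97, 2.97]. Speed limits (rad/s): [1.89, 1.89, 2.22, 3.14, 3.14, 3.14].

### API

Orientations are given as a unit quaternion [w, x, y, z].
In Python, from plant import monitor, optics, ticket gives the robot as it stands.
- The arm moves only by the tool step_arm, never from a script. Its argument "commands" is a list of rows, each a list of 5 numbers: the shift along the tool's x, y, z in cm, then the turn about the tool's z in degrees, then the opening, from 0 (shut) to 1 (fully open). In form: [[dx, dy, dz, turn, hand], ...]. A call has 1 to 8 rows; each row is the pose to reach, as a shift and turn from the pose commanded when the call began, along the tool's axes at that moment; what a row does not reach only later rows make up. A row lasts 1/12 s, in which the tool goes at most 41.7 mm and 7.16 degrees, less where a joint would pass 70% of its speed; a pose out of reach is approached as far as the arm can. A call with a gripper value outside its range is refused whole. The fingers move at their own pace and stop on an object; "grip_force" is the grip in N (left out, the last holds). Time passes only in rows, so rows that repeat a pose let the fingers close. It gives the time, the measured TCP pose, the force and the opening at its end, in the units of the state.
- monitor.get_obs(): the state, without advancing time (a new reading comes with each control period).
- optics.get_image(name): name is "scene" or "top"; returns the picture (480x640x3 uint8, blue, green, red); there is no depth.
- optics.camera_params(name): a dict with "camera_matrix" (3x3 intrinsics, pixels), "extrinsics" (4x4, takes a point from world to camera coordinates). Camera axes: x right, y down, z forward; pixel columns grow to the right and rows downward; lengths in m; the calibration is good to about 2 mm. A picture is of the moment at which its call begins. camera_params takes no time and is no camera call.
- ticket.hand_in(): hands the job in, once; it reports no verdict.
The state is a dict: "time": time; "joint_pos": joint angles; "qd": joint speeds; "tau": joint torques, N m; "tcp_pos": TCP position; "tool_rot": TCP orientation; "contact_force": force on the tool from outside, world axes, zero at the start; "wrist_torque": the same for the moment, N m; "grip_width": opening from 0.0 (shut) to 1.0 (fully open).
Only numpy, scipy, OpenCV 4.12 (cv2) and the standard library are available. Lean on these libraries where they do the work, as an engineer would, in place of code of your own. Each camera call takes 0.05 s, during which the arm holds its last target. There are 200 camera calls.

### The job

Prop the lid of the lens case open with its own prop rod: lift the lid (the rod itself can push it up), swing the rod down and feel its foot along the steel strip in front of the case until it drops fully home into the strip's holding hole, so that the rod carries the lid when you let go. Do not jam the foot hard against the strip, do not let the lid slam, and leave the things standing round the case where they are.

Things in the scene. Friction and masses are not known exactly. Their poses are not given: they have to be found in the camera images.
- case: the lens case, fixed to the bench: aluminium tray 170 (x) x 260 (y) x 87 mm high, framed clear lid, and in front a dark apron plate out to local x = -290 mm. Origin: centre of the tray, on the bench; x points from front to hinge side, z up. The lid's hinge line is parallel to y through local x = 85, z = 82 mm
- strip_mid (a point): point on the top of the steel strip (20 mm above the bench, 36 mm wide, flat, along the case's x between two lower guides on the apron) at case-local x = -150, y = -60 mm. The strip has one round blind hole, 16 mm wide, 11 mm deep, on its centre line. The strip is adjustable: the hole's centre lies within 18 mm either way along x of this point; where is not given: feel or see it
- lid (a joint): lid angle (rad): 0 shut, grows as it opens, at most 1.35. The lid weighs 0.25 to 0.47 kg and falls shut unless held. At angle a the rod's pivot is at case-local x = 85 - 190 cos a, y = -60, z = 82 + 190 sin a (mm). With the foot in the hole the lid stands at about 0.63 to 0.71
- prop_rod (a joint): angle of the prop rod against the lid (rad): 0 with the rod in the lid's plane pointing forward, away from the hinge; grows as the foot swings down; 0 to 2.5. The rod slopes down from pivot to foot by (this - lid angle) from level. The pivot is stiff (0.18 N m friction): the rod stays at the angle to the lid where it is left
- prop_pivot (a point): pivot of the prop rod, in a fork on the lid's front edge in the plane case-local y = -60 mm, 190 mm from the lid's hinge; its axis is parallel to the case's y. A rod that is nearly level has no leverage on the lid: swing the foot down close to the apron before pushing it back
- prop_grip (a point): middle of the black ribbed sleeve on the prop rod, 17 mm in diameter and 50 mm long, 95 mm from the pivot: the place to grip, fingers closing along the case's y. The sleeve's axis is the point's x, which points from the foot to the pivot
- prop_tip (a point): the rounded end of the rod's foot, 210 mm from the pivot. The rod is straight; the foot is a round pin 10 mm in diameter with a hemispherical end, 35 mm long, the rod above it 8 mm in diameter
- prop_foot: the last 35 mm of the prop rod, the round pin that goes into the hole; origin 20 mm from the rounded end, on the axis
- eyepiece: bystander: black conical loupe, 38 mm across and 31 mm high, stands loose left of the apron; origin under its centre
- dropper: bystander: white dropper bottle with a thin needle, 29 mm across and 115 mm high, stands loose right of the apron; origin under its centre
- short_barrel: bystander: short black lens barrel ring, 52 mm across and 24 mm high, stands loose right of the apron; origin under its centre

How it is judged:
On the way, in this order (a step that is already met when the one before it is completed fails the run):
1. the lid is lifted (value of joint lid above 0.4 rad), for 0.2 s.
2. the foot of the prop rod is in the holding hole (z of prop_tip in the frame of case below 0.0135 m and x of prop_tip in the frame of case between -0.18 and -0.12 m), for 0.2 s.
At the end, for the whole second after the job is handed in: the foot of the prop rod stands in the holding hole, at most 3.5 mm above the hole's bottom (tip less than 12.5 mm above the bench), the rod at rest and carrying the lid at more than 0.55 rad (z of prop_tip in the frame of case below 0.0125 m and x of prop_tip in the frame of case between -0.18 and -0.12 m and value of joint lid above 0.55 rad and linear speed of prop_foot below 0.02 m/s); the robot touches nothing.
It fails at once if the foot is jammed with more than 30 N (contact force between prop_foot and anything else above 30 N).
It fails at once if the lid slams (falls faster than 2 rad/s) (velocity of joint lid below -2 rad/s).
It fails at once if the loupe is moved more than 20 mm (distance of eyepiece from where it was at the start of the episode above 0.02 m).
It fails at once if the short barrel is moved more than 20 mm (distance of short_barrel from where it was at the start of the episode above 0.02 m).
It fails at once if the dropper bottle is moved more than 20 mm or tipped over (distance of dropper from where it was at the start of the episode above 0.02 m or angle between dropper's own z axis and vertical above 0.5 rad).
It also fails if it takes over 54 s, if anything falls off the work surface, if the arm or the gripper's body presses on something with over 40 N, if the wrist force passes 120 N, or if a joint passes its speed limit or range.

## Working session

There is one attempt and no reset: what is moved stays moved. The work goes in short steps, Python scripts to look and compute and a tool call to move; the robot and the scene stay as the last step left them, time stands still between calls to the robot, and variables do not carry over. Pictures are saved under pics/ and viewed, about 8 in all and at most 12, crops included, and the job is handed in when it is done.

Besides the shell and the picture viewer there is one more tool, called after "Emit:" as name([rows], argument=value, ...), one row to a line, values as JSON. step_arm: Moves the arm, as the interface text tells. Its arguments: {"type":"object","properties":{"commands":{"type":"array"},"grip_force":{"type":"number"}},"required":["commands"]}

```bash
mkdir -p pics
python3 - <<'E'
from plant import monitor, optics
import cv2
print(monitor.get_obs())
for n in("scene","top"):
    cv2.imwrite(f"pics/{n}0.png",optics.get_image(n)); p=optics.camera_params(n); print(p["camera_matrix"],p["extrinsics"])
E
```

```text
{'time': 0.0, 'joint_pos': array([-1.25581439e+00,  1.16500200e-01,  1.44228980e+00,  1.74667794e-05,
        1.58399738e+00, -3.78075763e-02]), 'qd': array([-0.00162798,  0.00127772,  0.00148057,  0.00078201,  0.00086525,
        0.00102488]), 'tau': array([ 1.87618753e-03, -7.31989002e+01, -6.32473898e+01,  2.43098742e-05,
        6.37777921e-03, -8.64244697e-06]), 'tcp_pos': array([ 0.23316101, -0.63326555,  0.24953734]), 'tool_rot': array([-5.92841079e-04,  9.84482548e-01,  1.75481497e-01, -7.38730112e-05]), 'contact_force': array([-0.05973577, -0.57216774, -0.54286895]), 'wrist_torque': array([-0.04237494,  0.02091208, -0.02207226]), 'grip_width': 0.997776030541348}
[[479.3977903    0.         320.21172734]
 [  0.         479.3977903  248.89199908]
 [  0.           0.           1.        ]] [[ 0.86400357 -0.5034332  -0.00726945 -0.58031724]
 [-0.40626594 -0.68856916 -0.60068335  0.18612016]
 [ 0.29739842  0.52194589 -0.79945398  0.83509604]
 [ 0.          0.          0.          1.        ]]
[[513.43564292   0.         324.50980922]
 [  0.         513.43564292 247.29665805]
 [  0.           0.           1.        ]] [[-0.00658426 -0.99996732 -0.00469071 -0.12309178]
 [-0.98849572  0.0072174  -0.15107654  0.60461987]
 [ 0.15110545  0.00364202 -0.98851094  1.04673943]
 [ 0.          0.          0.          1.        ]]
```

View pics/scene0.png

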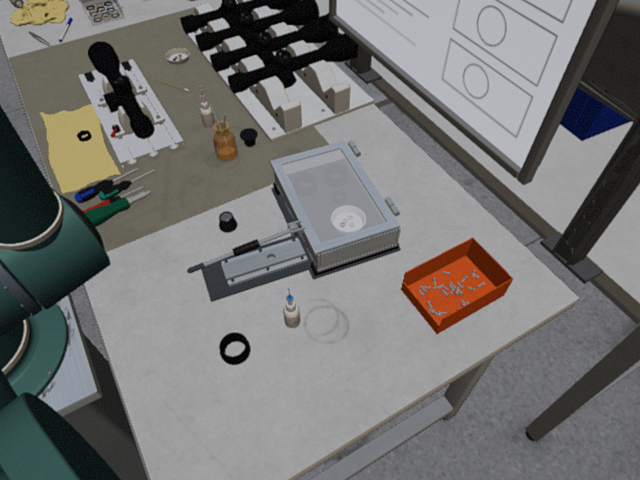

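View pics/top0.png

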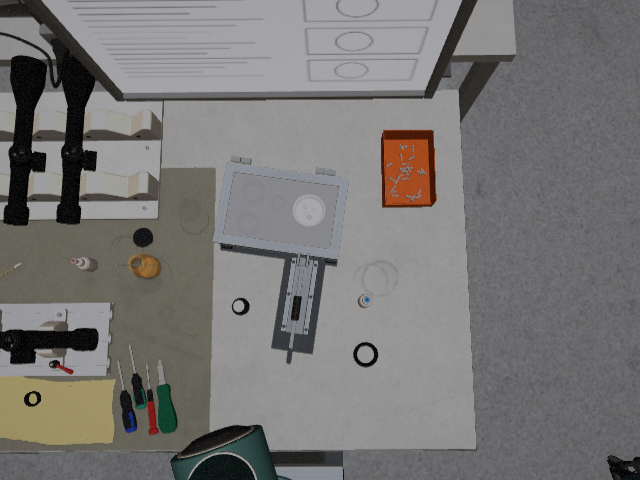

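The scene image shows the case at about (335,205) and the rod from about (300,228) to (190,268). In the top image the case is at about (280,210), the sleeve at (297,307) and the tip at (289,360). The loupe (240,306), dropper (364,300) and ring (365,354) stand beside the apron. I'll zoom in next.

Run:
```python
import cv2
t=cv2.imread("pics/top0.png")[150:370,205:385]; s=cv2.imread("pics/scene0.png")[135:310,180:410]
a=cv2.resize(t,None,fx=2.7,fy=2.7,interpolation=cv2.INTER_CUBIC)
cv2.imwrite("pics/topz.png",a); cv2.imwrite("pics/scz.png",cv2.resize(s,None,fx=3.4,fy=3.4,interpolation=cv2.INTER_CUBIC))
```

```text
(no output)
```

View pics/topz.png

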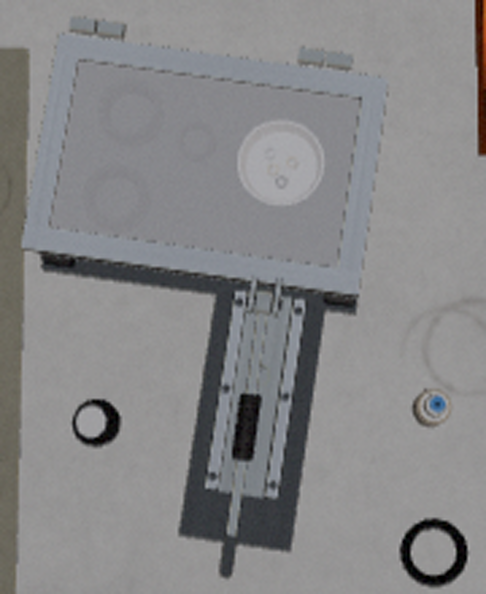

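View pics/scz.png

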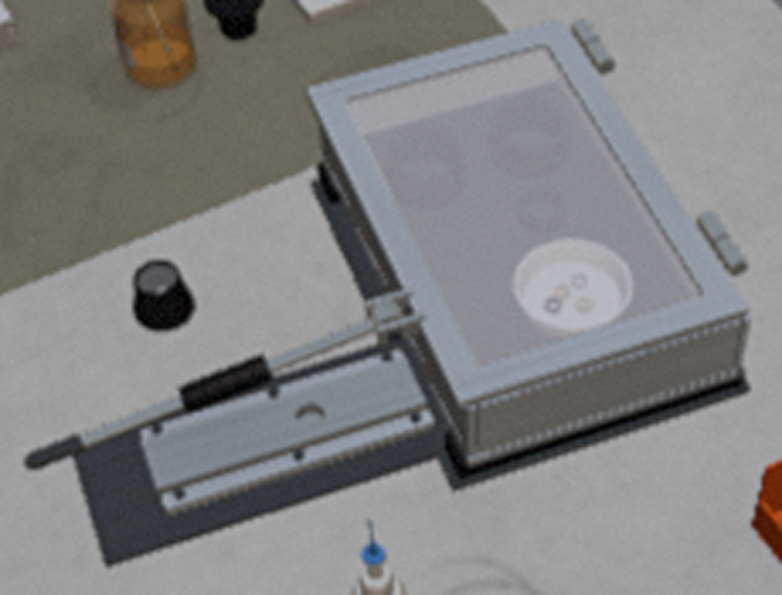

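In the top zoom the lid corners are (62,33), (386,82), (358,292) and (22,248), the sleeve centre is (247,427) and the rod tip (225,576). The scene zoom shows the hole in the strip at (311,411), the sleeve at (227,384) and the tip at (28,460). I'll fit the case pose from these.

```bash
cat > h.py <<'E'
import numpy as np
from plant import monitor, optics
P={n:optics.camera_params(n) for n in("scene","top")}
def proj(n,p):
    K,E=np.array(P[n]["camera_matrix"]),np.array(P[n]["extrinsics"])
    c=K@(E[:3,:3]@p+E[:3,3]); return c[:2]/c[2]
def ray(n,u,z):
    K,E=np.array(P[n]["camera_matrix"]),np.array(P[n]["extrinsics"])
    d=E[:3,:3].T@np.linalg.solve(K,[*u,1]); o=-E[:3,:3].T@E[:3,3]; return o+d*(z-o[2])/d[2]
def loc2w(c,l):
    s,k=np.sin(c[2]),np.cos(c[2]); return np.array([c[0]+k*l[0]-s*l[1],c[1]+s*l[0]+k*l[1],l[2]])
def w2loc(c,w):
    s,k=np.sin(c[2]),np.cos(c[2]); x,y=w[0]-c[0],w[1]-c[1]; return np.array([k*x+s*y,-s*x+k*y,w[2]])
E
python3 - <<'E'
from h import *
from scipy.optimize import least_squares
T=lambda x,y:np.array([205+x/2.7,150+y/2.7]); S=lambda x,y:np.array([180+x/3.4,135+y/3.4])
def rod(r,d): return [-.105-d*np.cos(r),-.06,.082-d*np.sin(r)]
def obs(q):
    W,r,D=.13,q[3],.085
    return [("top",T(62,33),[q[4],W,.089]),("top",T(386,82),[q[4],-W,.089]),("top",T(358,292),[q[5],-W,.089]),("top",T(22,248),[q[5],W,.089]),
    ("top",T(247,427),rod(r,.095)),("top",T(225,576),rod(r,.21)),("scene",S(227,384),rod(r,.095)),("scene",S(28,460),rod(r,.21)),
    ("top",T(179,535),[-.29,q[6],.002]),("top",T(292,550),[-.29,q[7],.002]),("scene",S(108,565),[-.29,q[7],.002]),
    ("scene",S(311,411),[q[8],-.06,.02])]
f=lambda q:np.concatenate([proj(n,loc2w(q[:3],np.array(l)))-u for n,u,l in obs(q)])
s=least_squares(f,[.8,0,-.1,0.05,.085,-.085,0,-.12,-.15],loss="soft_l1")
print(np.round(s.x,4)); print(np.round(f(s.x).reshape(-1,2),1))
c=s.x
for nm,l in(("piv",rod(c[3],0)),("grip",rod(c[3],.095)),("tip",rod(c[3],.21)),("hole",[c[8],-.06,.02])): print(nm,loc2w(c,np.array(l)))
for n,u,z in(("top",(240,306),.02),("top",(364,300),.1),("top",(365,354),.012)): w=ray(n,u,z);print(w,w2loc(c,w))
E
```

```text
[ 0.6821 -0.0397 -0.1515  0.1194  0.0773 -0.0906 -0.0156 -0.1047 -0.1564]
[[-1.6  0.5]
 [ 1.3 -0.5]
 [ 0.3  0.8]
 [-0.9 -1. ]
 [-0.2 -0.7]
 [-0.2  0.2]
 [ 0.3 -0.3]
 [-0.7  0.6]
 [ 0.1 -0.5]
 [-0.8  0. ]
 [ 0.   0.9]
 [ 0.2  0.9]]
piv [ 0.56923239 -0.08320223  0.082     ]
grip [ 0.47598927 -0.06896381  0.07068683]
tip [ 0.36311601 -0.05172783  0.05699193]
hole [ 0.51846442 -0.07544986  0.02      ]
[0.48177152 0.05469498 0.02      ] [-0.21227455  0.06311463  0.02      ]
[ 0.48884936 -0.20531571  0.1       ] [-0.16602861 -0.19284818  0.1       ]
[ 0.37883039 -0.21171452  0.012     ] [-0.27382097 -0.21578129  0.012     ]
```

```bash
cat >> h.py <<'E'
C=np.array([.6821,-.0397,-.1515])
from scipy.spatial.transform import Rotation as R
def Rt(o): q=o["tool_rot"]; return R.from_quat([q[1],q[2],q[3],q[0]]).as_matrix()
def to_w(w):
    o=monitor.get_obs(); return np.round(Rt(o).T@(np.array(w)-o["tcp_pos"])*100,2)
QX,QZ,D=.009,-.014,.102
def tcp_loc(a,s,d=D):  # tcp in case frame for lid a, rod slope s
    p=np.array([.085-.19*np.cos(a),-.06,.082+.19*np.sin(a)])
    return p+np.array([-d*np.cos(s)-QX,0,-d*np.sin(s)-QZ])
def tip(a,s): return np.array([.085-.19*np.cos(a)-.21*np.cos(s),.082+.19*np.sin(a)-.21*np.sin(s)])
def state():
    o=monitor.get_obs(); m=Rt(o); print("t",round(o["time"],2),"tcp",np.round(o["tcp_pos"],4),"loc mm",np.round(w2loc(C,o["tcp_pos"])*1e3,1),"yaw",round(np.arctan2(m[1,0],m[0,0]),3),"down",np.round(m[:,2],3),"F",np.round(o["contact_force"],1),"g",round(o["grip_width"],3))
E
python3 - <<'E'
from h import *
state()
g=loc2w(C,tcp_loc(0,.119)); print(g, to_w([g[0],g[1],.25]), to_w([g[0],g[1],.17]))
# table: foot on strip (tip centre: rounded end z=20) by tip x
from scipy.optimize import fsolve
for z in(.020,.009):
  for x in(-.2,-.185,-.17,-.156,-.145):
    a,s=fsolve(lambda q:tip(*q)-[x,z],[.65,1.1]); print(z,x,"a %.3f s %.3f"%(a,s),np.round(tcp_loc(a,s)*1e3,1))
E
```

```text
t 0.1 tcp [ 0.2332 -0.6333  0.2496] loc mm [-354.2 -654.5  249.6] yaw 0.353 down [-0.     0.001 -1.   ] F [-0.1  0.  -0.7] g 0.997
[ 0.46023193 -0.06652265  0.08389063] [ 4.089e+01 -4.534e+01  1.000e-02] [ 40.89 -45.33   8.01]
0.02 -0.2 a 0.588 s 0.922 [-143.7  -60.   120.1]
0.02 -0.185 a 0.634 s 0.981 [-133.9  -60.   123.7]
0.02 -0.17 a 0.676 s 1.038 [-124.1  -60.   127. ]
0.02 -0.156 a 0.712 s 1.090 [-115.   -60.   129.7]
0.02 -0.145 a 0.739 s 1.130 [-107.9  -60.   131.7]
0.009 -0.2 a 0.541 s 0.950 [-146.2  -60.   110.9]
0.009 -0.185 a 0.585 s 1.011 [-136.6  -60.   114.5]
0.009 -0.17 a 0.625 s 1.070 [-127.1  -60.   117.7]
0.009 -0.156 a 0.659 s 1.124 [-118.3  -60.   120.4]
0.009 -0.145 a 0.684 s 1.166 [-111.5  -60.   122.3]
```

Emit:
step_arm([
  [3, -3.3, 0, 5, 1],
  [6, -6.6, 0, 10, 1],
  [9, -10, 0, 15, 1],
  [12, -13.3, 0, 20, 1],
  [15, -16.6, 0, 25, 1],
  [18, -20, 0, 28.9, 1],
  [21, -23.3, 0, 28.9, 0.8],
  [24, -26.6, 0, 28.9, 0.6],
])

```text
time: 0.77
tcp_pos: [0.3572, -0.3221, 0.25]
tool_rot: [-0.0, 0.997, -0.076, -0.0]
contact_force: [0.4, -0.1, 0.7]
grip_width: 0.754
```

Run:
```python
from h import *
state()
g=loc2w(C,tcp_loc(0,.119)); print(to_w([g[0],g[1],.15]))
```

```text
t 0.77 tcp [ 0.3572 -0.3221  0.25  ] loc mm [-278.5 -328.2  250. ] yaw -0.153 down [-0.  0. -1.] F [ 0.4 -0.1  0.7] g 0.754
[  6.29 -26.82  10.01]
```

Emit:
step_arm([
  [1, -4, 0, 0, 0.6],
  [2, -8, 0, 0, 0.6],
  [3, -12, 0, 0, 0.6],
  [4, -16, 0, 0, 0.6],
  [5, -20, 2, 0, 0.6],
  [6, -24, 5, 0, 0.6],
  [6.3, -26.8, 8, 0, 0.6],
  [6.3, -26.8, 10, 0, 0.6],
])

```text
time: 1.43
tcp_pos: [0.4605, -0.0653, 0.1493]
tool_rot: [-0.0, 0.997, -0.074, 0.0]
contact_force: [0.5, -0.6, -0.4]
grip_width: 0.599
```

Emit:
step_arm([
  [0, 0, 0, 0, 0.6],
  [0, 0, 0, 0, 0.6],
  [0, 0, 0, 0, 0.6],
])

```text
time: 1.68
tcp_pos: [0.4602, -0.0693, 0.1519]
tool_rot: [0.0, 0.997, -0.076, 0.001]
contact_force: [0.2, -0.1, 0.7]
grip_width: 0.6
```

Run:
```python
from h import *
import cv2
state()
g=loc2w(C,tcp_loc(0,.119)); print(to_w(g))
a=optics.get_image("scene")[150:330,150:390];b=optics.get_image("top")[220:400,205:385]
cv2.imwrite("pics/p1.png",cv2.hconcat([cv2.resize(a,(480,360),interpolation=2),cv2.resize(b,(320,320),interpolation=2)[:,:] if 0 else cv2.resize(b,(320,360),interpolation=2)]))
```

```text
t 1.68 tcp [ 0.4602 -0.0693  0.1519] loc mm [-214.8  -62.8  151.9] yaw -0.152 down [ 0.001 -0.    -1.   ] F [ 0.2 -0.1  0.7] g 0.6
[-0.05 -0.28  6.8 ]
```

View pics/p1.png

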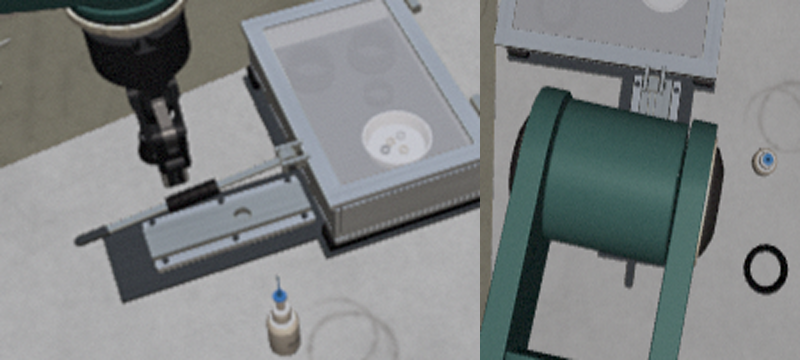

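The picture shows the fingers directly above the sleeve (scene crop: sleeve at (192,195)), and the bystanders have not moved. Now I'll descend and grip.

Emit:
step_arm([
  [0, -0.3, 2, 0, 0.6],
  [0, -0.3, 4, 0, 0.6],
  [0, -0.3, 5.5, 0, 0.6],
  [0, -0.3, 6.3, 0, 0.6],
  [0, -0.3, 6.8, 0, 0.6],
  [0, -0.3, 6.8, 0, 0.6],
  [0, -0.3, 6.8, 0, 0.4],
  [0, -0.3, 6.8, 0, 0.3],
], grip_force=30)

```text
time: 2.45
tcp_pos: [0.4609, -0.0659, 0.0835]
tool_rot: [0.0, 0.997, -0.076, 0.001]
contact_force: [-0.5, 0.0, -0.1]
grip_width: 0.325
```

Emit:
step_arm([
  [0, 0, 0, 0, 0.2],
  [0, 0, 0, 0, 0.1],
  [0, 0, 0, 0, 0],
  [0, 0, 0, 0, 0],
  [0, 0, 0, 0, 0],
])

```text
time: 2.87
tcp_pos: [0.461, -0.065, 0.0831]
tool_rot: [-0.001, 0.997, -0.076, 0.001]
contact_force: [2.5, 8.6, 1.3]
grip_width: 0.17
```

Run:
```python
from h import *
state()
```

```text
t 2.87 tcp [ 0.461  -0.065   0.0831] loc mm [-214.8  -58.4   83.1] yaw -0.151 down [ 0.002  0.001 -1.   ] F [2.5 8.6 1.3] g 0.17
```

Emit:
step_arm([
  [0, -0.15, 0, 0, 0.3],
  [0, -0.15, 0, 0, 0.35],
  [0, -0.15, 0.3, 0, 0.35],
  [0, -0.15, 0.3, 0, 0.2],
  [0, -0.15, 0.3, 0, 0],
  [0, -0.15, 0.3, 0, 0],
  [0, -0.15, 0.3, 0, 0],
  [0, -0.15, 0.3, 0, 0],
], grip_force=30)

```text
time: 3.53
tcp_pos: [0.4604, -0.0644, 0.0791]
tool_rot: [0.0, 0.997, -0.076, -0.0]
contact_force: [-1.9, -5.4, -2.4]
grip_width: 0.173
```

Run:
```python
from h import *
import cv2
state()
a=optics.get_image("scene")[150:330,150:390]
cv2.imwrite("pics/p2.png",cv2.resize(a[30:130,20:160],(784,560),interpolation=2))
```

```text
t 3.53 tcp [ 0.4604 -0.0644  0.0791] loc mm [-215.4  -57.9   79.1] yaw -0.152 down [-0.001 -0.    -1.   ] F [-1.9 -5.4 -2.4] g 0.173
```

View pics/p2.png

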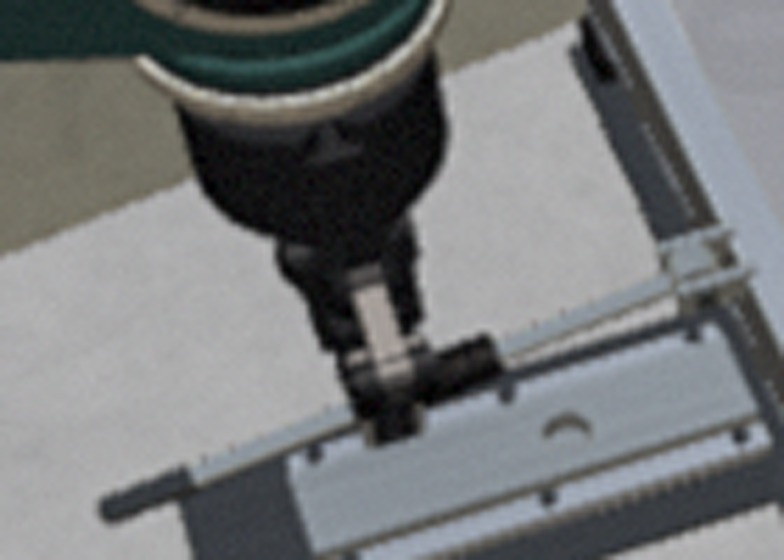

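Emit:
step_arm([
  [0, 0.05, 0, 0, 0.3],
  [0, 0.05, 0, 0, 0.35],
  [-0.7, 0.05, -0.4, 0, 0.35],
  [-0.7, 0.05, -0.4, 0, 0.2],
  [-0.7, 0.05, -0.4, 0, 0],
  [-0.7, 0.05, -0.4, 0, 0],
  [-0.7, 0.05, -0.4, 0, 0],
  [-0.7, 0.05, -0.4, 0, 0],
], grip_force=30)

```text
time: 4.25
tcp_pos: [0.4534, -0.0635, 0.0831]
tool_rot: [-0.0, 0.997, -0.076, -0.0]
contact_force: [-3.6, -0.2, 0.9]
grip_width: 0.157
```

Run:
```python
from h import *
state()
l=w2loc(C,monitor.get_obs()["tcp_pos"])
# current contact: X=+5mm
X=.005; dx=-.105-(l[0]+X); d=dx/np.cos(.119); Z=.082-d*np.sin(.119)-l[2]
print("d",d,"Z",Z)
f=lambda a,s:np.array([.085-.19*np.cos(a)-d*np.cos(s)-X,.082+.19*np.sin(a)-d*np.sin(s)-Z])
for a,s in((0,.119),(0,.2),(.03,.26),(.1,.36),(.2,.5),(.3,.62),(.4,.72),(.5,.8),(.6,.9),(.68,.99),(.71,1.03)):
    q=f(a,s); print(a,s,"tip",np.round(tip(a,s)*1e3),"shift cm dx %.2f dz %.2f"%((q[0]-l[0])*100,(l[2]-q[1])*100), "abs",np.round(q*1e3,1))
```

```text
t 4.25 tcp [ 0.4534 -0.0635  0.0831] loc mm [-222.4  -58.1   83.1] yaw -0.152 down [-0.001  0.    -1.   ] F [-3.6 -0.2  0.9] g 0.157
d 0.11324625344367795 Z -0.014562651344795216
0 0.119 tip [-314.   57.] shift cm dx 0.00 dz 0.00 abs [-222.4   83.1]
0 0.2 tip [-311.   40.] shift cm dx 0.15 dz 0.91 abs [-221.    74.1]
0.03 0.26 tip [-308.   34.] shift cm dx 0.31 dz 1.00 abs [-219.4   73.1]
0.1 0.36 tip [-301.   27.] shift cm dx 0.74 dz 0.75 abs [-215.    75.6]
0.2 0.5 tip [-286.   19.] shift cm dx 1.68 dz 0.31 abs [-205.6   80. ]
0.3 0.62 tip [-267.   16.] shift cm dx 2.88 dz -0.38 abs [-193.7   86.9]
0.4 0.72 tip [-248.   18.] shift cm dx 4.23 dz -1.28 abs [-180.1   95.9]
0.5 0.8 tip [-228.   22.] shift cm dx 5.68 dz -2.33 abs [-165.6  106.4]
0.6 0.9 tip [-202.   25.] shift cm dx 7.52 dz -3.20 abs [-147.2  115.1]
0.68 0.99 tip [-178.   26.] shift cm dx 9.26 dz -3.82 abs [-129.9  121.4]
0.71 1.03 tip [-167.   26.] shift cm dx 10.01 dz -4.02 abs [-122.4  123.3]
```

Emit:
step_arm([
  [0.02, 0, 0.2, 0, 0],
  [0.05, 0, 0.4, 0, 0],
  [0.1, 0, 0.6, 0, 0],
  [0.15, 0, 0.9, 0, 0],
  [0.2, 0, 1.0, 0, 0],
  [0.3, 0, 1.05, 0, 0],
  [0.45, 0, 1.0, 0, 0],
  [0.6, 0, 0.9, 0, 0],
], grip_force=40)

```text
time: 4.92
tcp_pos: [0.4584, -0.0643, 0.0731]
tool_rot: [-0.0, 0.997, -0.076, -0.002]
contact_force: [1.3, 0.4, -1.6]
grip_width: 0.104
```

```bash
cat >> h.py <<'E'
from scipy.optimize import fsolve
DD,XX,ZZ=.1132,.005,-.0146
def F(q): a,s=q; return np.array([.085-.19*np.cos(a)-DD*np.cos(s)-XX,.082+.19*np.sin(a)-DD*np.sin(s)-ZZ])
def est():
    l=w2loc(C,monitor.get_obs()["tcp_pos"]); q=fsolve(lambda q:F(q)-l[[0,2]],[.3,.6]); print("est a,s",np.round(q,3),"tip",np.round(tip(*q)*1e3,1)); return l
def plan(L):
    l=est()
    for q in L: p=F(q); print(q,"tip",np.round(tip(*q)*1e3),"dx %.2f dz %.2f"%((p[0]-l[0])*100,(l[2]-p[1])*100))
E
python3 - <<'E'
from h import *
import cv2
state(); plan([(.1,.34),(.15,.38),(.2,.44),(.25,.49),(.3,.54),(.35,.59),(.4,.64),(.45,.69),(.5,.75),(.55,.81),(.6,.87)])
a=optics.get_image("scene"); cv2.imwrite("pics/p3.png",cv2.resize(a[150:290,150:350],(800,560),interpolation=2))
E
```

```text
t 4.92 tcp [ 0.4584 -0.0643  0.0731] loc mm [-217.4  -58.1   73.1] yaw -0.152 down [-0.004  0.001 -1.   ] F [ 1.3  0.4 -1.6] g 0.104
est a,s [0.059 0.312] tip [-304.5   28.8]
(0.1, 0.34) tip [-302.   31.] dx 0.16 dz -0.47
(0.15, 0.38) tip [-298.   32.] dx 0.44 dz -0.99
(0.2, 0.44) tip [-291.   30.] dx 0.88 dz -1.30
(0.25, 0.49) tip [-284.   30.] dx 1.34 dz -1.72
(0.3, 0.54) tip [-277.   30.] dx 1.88 dz -2.14
(0.35, 0.59) tip [-268.   30.] dx 2.49 dz -2.56
(0.4, 0.64) tip [-258.   31.] dx 3.16 dz -2.99
(0.45, 0.69) tip [-248.   31.] dx 3.90 dz -3.41
(0.5, 0.75) tip [-235.   30.] dx 4.78 dz -3.74
(0.55, 0.81) tip [-222.   29.] dx 5.74 dz -4.08
(0.6, 0.87) tip [-207.   29.] dx 6.76 dz -4.42
```

View pics/p3.png

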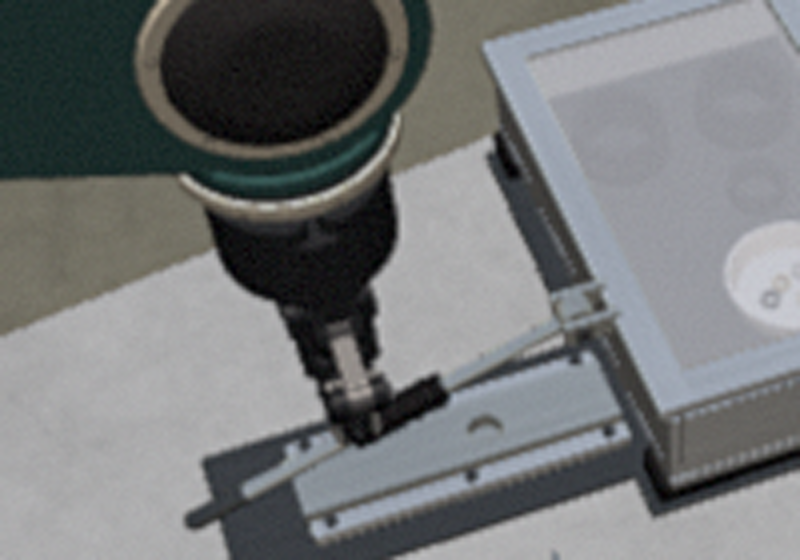

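Run:
```python
from h import *
S=lambda x,y:np.array([150+x/4,150+y/4])
for s in(.2,.24,.28,.32,.36):
    r=lambda d:loc2w(C,np.array([-.105-d*np.cos(s),-.06,.082-d*np.sin(s)]))
    print(s,*[np.round((proj("scene",r(d))-150)*4) for d in(.21,.12,.07,0)])
```

```text
0.2 [164. 502.] [344. 422.] [442. 378.] [580. 316.]
0.24 [172. 511.] [347. 427.] [444. 381.] [580. 316.]
0.28 [180. 519.] [351. 432.] [446. 384.] [580. 316.]
0.32 [189. 527.] [355. 437.] [449. 387.] [580. 316.]
0.36 [198. 534.] [360. 442.] [451. 390.] [580. 316.]
```

Emit:
step_arm([
  [0, 0, 0, 0, 0.2],
  [0, 0, 0, 0, 0.35],
  [0, 0, 0, 0, 0.35],
  [0.5, 0, 0.9, 0, 0.35],
  [0.5, 0, 0.9, 0, 0.2],
  [0.5, 0, 0.9, 0, 0],
  [0.5, 0, 0.9, 0, 0],
  [0.5, 0, 0.9, 0, 0],
], grip_force=60)

```text
time: 5.63
tcp_pos: [0.4645, -0.0653, 0.0653]
tool_rot: [0.0, 0.997, -0.076, -0.0]
contact_force: [0.8, 0.5, 0.3]
grip_width: -0.001
```

```bash
sed -i 's/^DD,XX,ZZ=.*/DD,XX,ZZ=.108,.004,-.013/' h.py
python3 - <<'E'
from h import *
state(); plan([(0,.29),(.05,.33),(.1,.36),(.15,.4),(.2,.44),(.25,.49),(.3,.54),(.35,.59),(.4,.64),(.45,.69),(.5,.75),(.55,.81),(.6,.87)])
E
```

```text
t 5.63 tcp [ 0.4645 -0.0653  0.0653] loc mm [-211.2  -58.1   65.3] yaw -0.152 down [-0. -0. -1.] F [0.8 0.5 0.3] g -0.001
est a,s [0.026 0.327] tip [-303.8   19.6]
(0, 0.29) tip [-306.   22.] dx -0.13 dz 0.12
(0.05, 0.33) tip [-303.   23.] dx 0.03 dz -0.42
(0.1, 0.36) tip [-301.   27.] dx 0.21 dz -1.06
(0.15, 0.4) tip [-296.   29.] dx 0.49 dz -1.60
(0.2, 0.44) tip [-291.   30.] dx 0.83 dz -2.14
(0.25, 0.49) tip [-284.   30.] dx 1.28 dz -2.59
(0.3, 0.54) tip [-277.   30.] dx 1.81 dz -3.03
(0.35, 0.59) tip [-268.   30.] dx 2.40 dz -3.47
(0.4, 0.64) tip [-258.   31.] dx 3.06 dz -3.92
(0.45, 0.69) tip [-248.   31.] dx 3.78 dz -4.36
(0.5, 0.75) tip [-235.   30.] dx 4.65 dz -4.71
(0.55, 0.81) tip [-222.   29.] dx 5.58 dz -5.08
(0.6, 0.87) tip [-207.   29.] dx 6.58 dz -5.44
```

Run:
```python
from h import *
import cv2
a=optics.get_image("scene"); cv2.imwrite("pics/p4.png",cv2.resize(a[150:290,150:350],(800,560),interpolation=2))
```

View pics/p4.png

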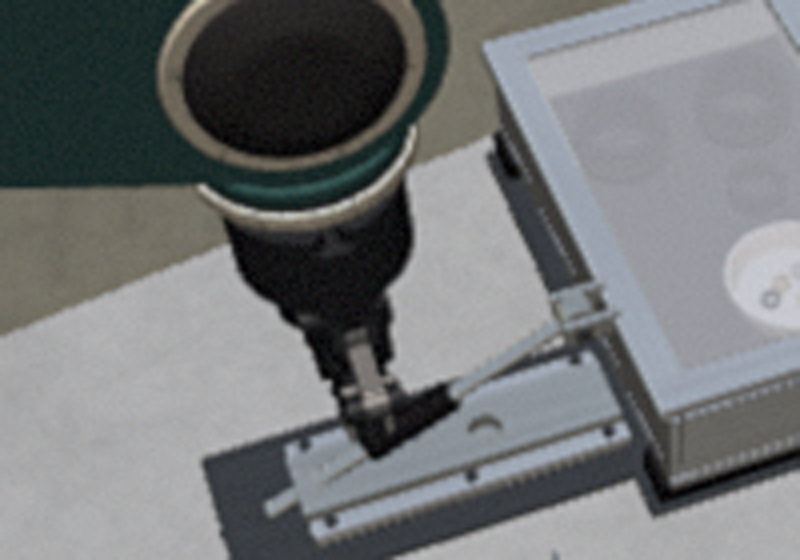

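The fingers pinched the rounded top of the sleeve and pushed the rod down, so they now sit closed above it. The foot rests on the apron in front of the strip, with slope about 0.39. I'll regrip deeper.

Emit:
step_arm([
  [0, 0, -0.5, 0, 0.3],
  [0, 0, -0.5, 0, 0.4],
  [0.8, 0, -0.5, 0, 0.4],
  [0.8, 0, 0.5, 0, 0.4],
  [0.8, 0, 1.1, 0, 0.4],
  [0.8, 0, 1.1, 0, 0.4],
  [0.8, 0, 1.1, 0, 0.2],
  [0.8, 0, 1.1, 0, 0.1],
], grip_force=60)

```text
time: 6.35
tcp_pos: [0.4722, -0.0664, 0.054]
tool_rot: [-0.0, 0.997, -0.076, -0.0]
contact_force: [-1.9, 1.4, -2.4]
grip_width: 0.149
```

Emit:
step_arm([
  [0, 0, 0, 0, 0],
  [0, 0, 0, 0, 0],
  [0, 0, 0, 0, 0],
  [0, 0, 0, 0, 0],
])

```text
time: 6.68
tcp_pos: [0.4722, -0.0664, 0.0542]
tool_rot: [-0.0, 0.997, -0.076, -0.0]
contact_force: [-2.6, 0.9, -3.0]
grip_width: 0.151
```

```bash
sed -i 's/^DD,XX,ZZ=.*/DD,XX,ZZ=.100,.006,-.011/' h.py
python3 - <<'E'
from h import *
state(); plan([(0,.39),(.05,.38),(.1,.38),(.15,.4),(.2,.44),(.25,.49),(.3,.54),(.35,.59),(.4,.64),(.45,.69),(.5,.75),(.55,.81),(.6,.87)])
E
```

```text
t 6.68 tcp [ 0.4722 -0.0664  0.0542] loc mm [-203.4  -58.1   54.2] yaw -0.152 down [-0.  0. -1.] F [-2.6  0.9 -3. ] g 0.151
est a,s [-0.003  0.391] tip [-299.1    1.3]
(0, 0.39) tip [-299.    2.] dx -0.00 dz -0.07
(0.05, 0.38) tip [-300.   14.] dx -0.02 dz -1.12
(0.1, 0.38) tip [-299.   23.] dx 0.05 dz -2.06
(0.15, 0.4) tip [-296.   29.] dx 0.25 dz -2.82
(0.2, 0.44) tip [-291.   30.] dx 0.58 dz -3.39
(0.25, 0.49) tip [-284.   30.] dx 1.01 dz -3.87
(0.3, 0.54) tip [-277.   30.] dx 1.52 dz -4.35
(0.35, 0.59) tip [-268.   30.] dx 2.09 dz -4.83
(0.4, 0.64) tip [-258.   31.] dx 2.72 dz -5.30
(0.45, 0.69) tip [-248.   31.] dx 3.42 dz -5.77
(0.5, 0.75) tip [-235.   30.] dx 4.25 dz -6.17
(0.55, 0.81) tip [-222.   29.] dx 5.15 dz -6.56
(0.6, 0.87) tip [-207.   29.] dx 6.12 dz -6.96
```

Emit:
step_arm([
  [0, 0, 0, 0, 0.25],
  [0, 0, 0, 0, 0.35],
  [0, 0, 0.5, 0, 0.35],
  [0, 0, 0.5, 0, 0.35],
  [0, 0, 0.5, 0, 0.1],
  [0, 0, 0.5, 0, 0],
  [0, 0, 0.5, 0, 0],
  [0, 0, 0.5, 0, 0],
], grip_force=60)

```text
time: 7.35
tcp_pos: [0.4724, -0.0664, 0.0493]
tool_rot: [-0.0, 0.997, -0.076, 0.0]
contact_force: [1.9, 0.6, -1.9]
grip_width: 0.155
```

Emit:
step_arm([
  [0, 0, -0.4, 0, 0],
  [0, 0, -0.8, 0, 0],
  [0, 0, -1.2, 0, 0],
  [0, 0, -1.6, 0, 0],
  [0.05, 0, -2.0, 0, 0],
  [0.15, 0, -2.4, 0, 0],
  [0.25, 0, -2.75, 0, 0],
  [0.4, 0, -3.05, 0, 0],
])

```text
time: 8.02
tcp_pos: [0.4761, -0.067, 0.0803]
tool_rot: [-0.0, 0.997, -0.076, -0.0]
contact_force: [-8.8, 2.9, -2.6]
grip_width: 0.157
```

```bash
sed -i 's/^DD,XX,ZZ=.*/DD,XX,ZZ=.100,.006,-.006/' h.py
python3 - <<'E'
from h import *
import cv2
state(); plan([(.2,.44),(.25,.49),(.3,.54),(.35,.59),(.4,.64),(.45,.69),(.5,.75),(.55,.81),(.6,.87)])
a=optics.get_image("scene"); cv2.imwrite("pics/p5.png",cv2.resize(a[130:290,150:350],(800,600)[:2],interpolation=2))
E
```

```text
t 8.02 tcp [ 0.4761 -0.067   0.0803] loc mm [-199.5  -58.1   80.3] yaw -0.152 down [-0.001  0.    -1.   ] F [-8.8  2.9 -2.6] g 0.157
est a,s [0.174 0.418] tip [-294.1   29.6]
(0.2, 0.44) tip [-291.   30.] dx 0.19 dz -0.29
(0.25, 0.49) tip [-284.   30.] dx 0.62 dz -0.77
(0.3, 0.54) tip [-277.   30.] dx 1.13 dz -1.25
(0.35, 0.59) tip [-268.   30.] dx 1.70 dz -1.73
(0.4, 0.64) tip [-258.   31.] dx 2.33 dz -2.20
(0.45, 0.69) tip [-248.   31.] dx 3.03 dz -2.67
(0.5, 0.75) tip [-235.   30.] dx 3.86 dz -3.07
(0.55, 0.81) tip [-222.   29.] dx 4.76 dz -3.46
(0.6, 0.87) tip [-207.   29.] dx 5.72 dz -3.86
```

View pics/p5.png

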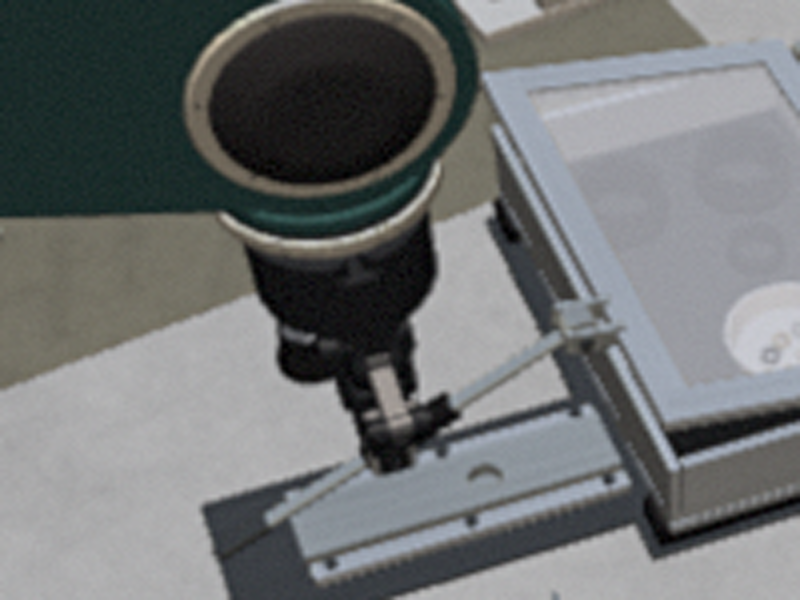

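```bash
cat >> h.py <<'E'
def rodpx(a,s,d,n="scene"): return proj(n,loc2w(C,np.array([.085-.19*np.cos(a)-d*np.cos(s),-.06,.082+.19*np.sin(a)-d*np.sin(s)])))
E
python3 - <<'E'
from h import *
for a,s in((.174,.418),(.12,.40),(.1,.42),(.08,.4),(.1,.36)): print(a,s,*[np.round((rodpx(a,s,d)-[150,130])*[4,3.75]) for d in(.21,.175,.07,0)],tip(a,s))
E
```

```text
0.174 0.418 [205. 547.] [266. 511.] [454. 402.] [582. 326.] [-0.29405058  0.0296474 ]
0.12 0.4 [201. 557.] [263. 521.] [452. 414.] [580. 341.] [-0.29705645  0.02296747]
0.1 0.42 [207. 564.] [268. 529.] [453. 420.] [580. 346.] [-0.29579947  0.01533865]
0.08 0.4 [203. 565.] [264. 530.] [452. 424.] [579. 351.] [-0.29781513  0.01540594]
0.1 0.36 [192. 554.] [256. 520.] [449. 416.] [580. 346.] [-0.30058912  0.02699076]
```

Emit:
step_arm([
  [0.2, 0, -0.5, 0, 0],
  [0.6, 0, -1.0, 0, 0],
  [1.1, 0, -1.5, 0, 0],
  [1.7, 0, -2.0, 0, 0],
  [2.3, 0, -2.45, 0, 0],
  [3.0, 0, -2.9, 0, 0],
  [3.4, 0, -3.1, 0, 0],
  [3.4, 0, -3.1, 0, 0],
])

```text
time: 8.73
tcp_pos: [0.5107, -0.0724, 0.1122]
tool_rot: [0.0, 0.997, -0.076, 0.001]
contact_force: [-2.0, 0.0, -0.5]
grip_width: 0.025
```

Run:
```python
from h import *
state(); plan([(.5,.75),(.55,.8),(.6,.86),(.65,.92),(.67,.95),(.7,.99),(.72,1.02)])
```

```text
t 8.73 tcp [ 0.5107 -0.0724  0.1122] loc mm [-164.5  -58.2  112.2] yaw -0.152 down [ 0.001 -0.    -1.   ] F [-2.   0.  -0.5] g 0.025
est a,s [0.49 0.71] tip [-241.9   34.5]
(0.5, 0.75) tip [-235.   30.] dx 0.36 dz 0.13
(0.55, 0.8) tip [-223.   31.] dx 1.18 dz -0.34
(0.6, 0.86) tip [-209.   30.] dx 2.14 dz -0.73
(0.65, 0.92) tip [-193.   30.] dx 3.16 dz -1.12
(0.67, 0.95) tip [-186.   29.] dx 3.64 dz -1.25
(0.7, 0.99) tip [-176.   29.] dx 4.33 dz -1.46
(0.72, 1.02) tip [-168.   28.] dx 4.83 dz -1.59
```

Run:
```python
from h import *
import cv2
a=optics.get_image("scene"); cv2.imwrite("pics/p6.png",cv2.resize(a[120:300,150:390],(800,600),interpolation=2))
state()
```

```text
t 8.78 tcp [ 0.5106 -0.0724  0.1119] loc mm [-164.6  -58.2  111.9] yaw -0.152 down [ 0.002 -0.001 -1.   ] F [-0.9 -0.4  1.3] g 0.003
```

View pics/p6.png

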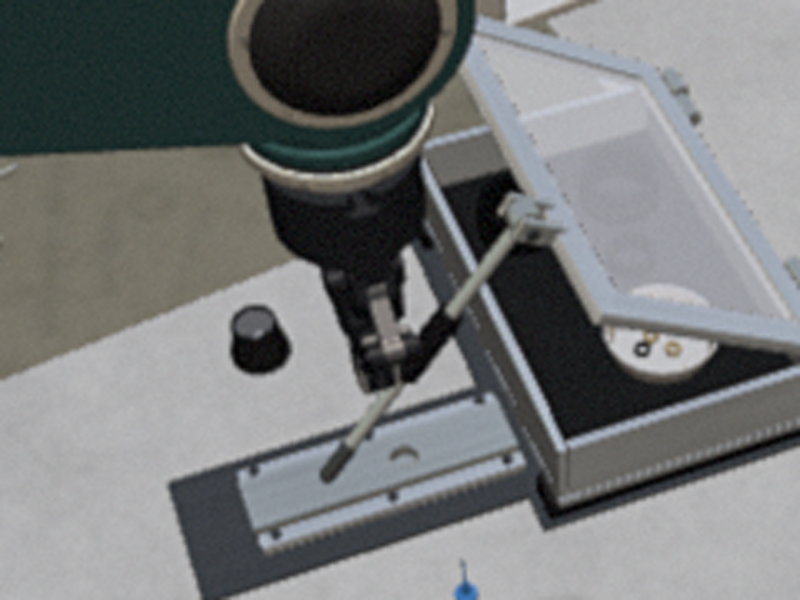

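Run:
```python
from h import *
from scipy.optimize import least_squares
T=[(.21,(324,480)),(.178,(343,452)),(.07,(460,312)),(.0,(532,222))]
U=lambda p:np.array([150+p[0]/3.333,120+p[1]/3.333])
r=least_squares(lambda q:np.concatenate([rodpx(q[0],q[1],d)-U(p) for d,p in T]),[.5,.9]); a,s=r.x
print(r.x,np.round(r.fun,1),tip(a,s))
l=w2loc(C,monitor.get_obs()["tcp_pos"]); piv=np.array([.085-.19*np.cos(a),.082+.19*np.sin(a)])
# distance of finger tip +x corner from axis, and along-rod d
u=np.array([-np.cos(s),-np.sin(s)]); n=np.array([-np.sin(s),np.cos(s)])
for z in(-.019,-.016):
  for X in(-.011,0,.011): v=np.array([l[0]+X,l[2]+z])-piv; print(z,X,"d %.4f h %.4f"%(v@u,v@n))
```

```text
[0.56873274 0.88890288] [-0.9  0.4  2.  -2.  -1.9  0.6 -1.2 -0.6] [-0.20744647  0.02128734]
-0.019 -0.011 d 0.1343 h 0.0204
-0.019 0 d 0.1273 h 0.0119
-0.019 0.011 d 0.1204 h 0.0033
-0.016 -0.011 d 0.1320 h 0.0223
-0.016 0 d 0.1250 h 0.0138
-0.016 0.011 d 0.1181 h 0.0052
```

The picture shows the lid open to about 0.57 rad and the foot on the strip at local x ≈ -207 mm, with the tip at (325,478). The pinch slipped off, and the closed fingertips now bear on the rod's front side, just below the sleeve. They block the rod from sliding, so from here they can push it.

Run:
```python
from h import *
def con(x,z,d=.124):
    a,s=fsolve(lambda q:tip(*q)-[x,z],[.65,1.0]); return a,s,np.array([.085-.19*np.cos(a)-d*np.cos(s)-.004*np.sin(s),.082+.19*np.sin(a)-d*np.sin(s)+.004*np.cos(s)])
p0=con(-.2074,.020)[2]
for x,z in [(v/1000,.02) for v in range(-207,-143,7)]+[(-.156,.009),(-.16,.009),(-.15,.009)]:
    a,s,p=con(x,z); print(x,z,"a %.3f s %.3f corner"%(a,s),np.round(p*1e3,1),"dx %.2f dz %.2f"%((p[0]-p0[0])*100,-(p[1]-p0[1])*100))
```

```text
-0.207 0.02 a 0.565 s 0.894 corner [-156.3   89.6] dx 0.03 dz -0.01
-0.2 0.02 a 0.588 s 0.922 corner [-151.2   90.9] dx 0.53 dz -0.15
-0.193 0.02 a 0.610 s 0.950 corner [-146.2   92.3] dx 1.03 dz -0.28
-0.186 0.02 a 0.631 s 0.977 corner [-141.2   93.5] dx 1.54 dz -0.40
-0.179 0.02 a 0.651 s 1.004 corner [-136.2   94.7] dx 2.04 dz -0.52
-0.172 0.02 a 0.670 s 1.030 corner [-131.2   95.8] dx 2.54 dz -0.63
-0.165 0.02 a 0.689 s 1.056 corner [-126.2   96.8] dx 3.04 dz -0.74
-0.158 0.02 a 0.707 s 1.082 corner [-121.2   97.8] dx 3.54 dz -0.83
-0.151 0.02 a 0.725 s 1.108 corner [-116.2   98.7] dx 4.03 dz -0.93
-0.144 0.02 a 0.741 s 1.134 corner [-111.2   99.6] dx 4.53 dz -1.01
-0.156 0.009 a 0.659 s 1.124 corner [-122.4   88.3] dx 3.41 dz 0.12
-0.16 0.009 a 0.650 s 1.108 corner [-125.2   87.7] dx 3.13 dz 0.17
-0.15 0.009 a 0.673 s 1.147 corner [-118.3   89. ] dx 3.83 dz 0.04
```

Emit:
step_arm([
  [0.1, 0, 0, 0, 0],
  [0.2, 0, 0, 0, 0],
  [0.2, 0, 0, 0, 0],
])

```text
time: 9.03
tcp_pos: [0.512, -0.0726, 0.1112]
tool_rot: [0.0, 0.997, -0.076, 0.0]
contact_force: [-0.9, 0.0, 0.9]
grip_width: 0.002
```

Emit:
step_arm([
  [0.15, 0, -0.03, 0, 0],
  [0.3, 0, -0.06, 0, 0],
  [0.45, 0, -0.1, 0, 0],
  [0.6, 0, -0.15, 0, 0],
])

```text
time: 9.37
tcp_pos: [0.5177, -0.0734, 0.1124]
tool_rot: [0.0, 0.997, -0.076, -0.0]
contact_force: [-6.8, 1.6, 2.8]
grip_width: 0.002
```

Run:
```python
from h import *
import cv2
fs=[]
for i in range(6): a=optics.get_image("scene"); fs.append(monitor.get_obs()["contact_force"])
print(np.mean(fs,0)); state()
cv2.imwrite("pics/p7.png",cv2.resize(a[120:300,150:390],(800,600),interpolation=2))
# automatic: dark foot pixels on the strip near predicted line
g=cv2.cvtColor(a,cv2.COLOR_BGR2GRAY)
old=cv2.imread("pics/scene0.png",0)
for x in(-.207,-.2,-.193,-.186):
    s0=fsolve(lambda q:tip(*q)-[x,.02],[.65,1.0]); print(x,[int(g[int(v),int(u)]) for u,v in [rodpx(*s0,d) for d in(.205,.2,.195,.19,.185,.18,.17,.16,.02)]],np.round(rodpx(*s0,.21)))
```

```text
[-0.94233095  0.34296299  0.56385275]
t 9.67 tcp [ 0.518  -0.0734  0.1124] loc mm [-157.1  -58.1  112.4] yaw -0.152 down [ 0. -0. -1.] F [-0.9 -0.2  0.4] g 0.001
-0.207 [145, 148, 147, 139, 138, 149, 121, 75, 135] [247. 265.]
-0.2 [147, 83, 76, 57, 53, 57, 137, 133, 118] [250. 264.]
-0.193 [51, 42, 48, 50, 48, 61, 127, 129, 110] [254. 263.]
-0.186 [98, 120, 98, 83, 76, 146, 124, 59, 88] [257. 261.]
```

The automatic pixel check puts the foot at x ≈ -194, as the model predicts, and the push force is low. I'll slide the fingertip about 14 mm lower along the rod so the sleeve's shoulder can't catch on the drop, then keep pushing.

Emit:
step_arm([
  [-0.2, 0, 0.3, 0, 0],
  [-0.4, 0, 0.6, 0, 0],
  [-0.6, 0, 0.9, 0, 0],
  [-0.8, 0, 1.15, 0, 0],
  [-0.6, 0, 1.1, 0, 0],
  [-0.3, 0, 1.05, 0, 0],
  [0.0, 0, 1.0, 0, 0],
  [0.3, 0, 0.95, 0, 0],
])

```text
time: 10.33
tcp_pos: [0.5211, -0.0739, 0.1029]
tool_rot: [-0.0, 0.997, -0.076, -0.0]
contact_force: [-4.5, 2.0, 0.7]
grip_width: -0.001
```

```bash
cat >> h.py <<'E'
def look():
    g=optics.get_image("scene").mean(2); best=[]
    state(); l=w2loc(C,monitor.get_obs()["tcp_pos"]); print("corner",np.round([l[0]*1e3+11,l[2]*1e3-19],1))
    for z in(.02,.015,.009):
      for x in np.arange(-.215,-.139,.003):
        q=fsolve(lambda q:tip(*q)-[x,z],[.65,1.0]); v=[g[int(round(p[1])),int(round(p[0]))] for p in [rodpx(*q,d) for d in np.arange(.18,.207,.004)]]
        best.append((round(float(np.mean(v))),round(float(x),3),z,np.round(q,3).tolist()))
    for b in sorted(best)[:5]: print(b)
E
python3 -c "
from h import *
look()"
```

```text
t 10.38 tcp [ 0.5216 -0.074   0.103 ] loc mm [-153.5  -58.1  103. ] yaw -0.152 down [ 0.  0. -1.] F [-0.2  0.   1.1] g -0.0
corner [-142.5   84. ]
(43, -0.185, 0.02, [0.634, 0.981])
(49, -0.182, 0.02, [0.642, 0.992])
(56, -0.188, 0.02, [0.625, 0.969])
(61, -0.188, 0.015, [0.603, 0.983])
(66, -0.185, 0.015, [0.612, 0.995])
```

Emit:
step_arm([
  [0.2, 0, -0.04, 0, 0],
  [0.4, 0, -0.08, 0, 0],
  [0.6, 0, -0.12, 0, 0],
  [0.8, 0, -0.16, 0, 0],
  [1.0, 0, -0.2, 0, 0],
  [1.2, 0, -0.23, 0, 0],
  [1.3, 0, -0.25, 0, 0],
])

```text
time: 10.97
tcp_pos: [0.5341, -0.0759, 0.1054]
tool_rot: [0.0, 0.997, -0.076, 0.0]
contact_force: [-1.9, 0.7, -0.8]
grip_width: 0.003
```

```bash
python3 -c "
from h import *
look()"
```

```text
t 11.02 tcp [ 0.5342 -0.0759  0.1055] loc mm [-140.8  -58.1  105.5] yaw -0.152 down [ 0.001 -0.    -1.   ] F [-0.8 -0.3  0.3] g 0.003
corner [-129.8   86.5]
(49, -0.167, 0.02, [0.684, 1.049])
(51, -0.164, 0.02, [0.692, 1.06])
(52, -0.17, 0.02, [0.676, 1.038])
(55, -0.17, 0.015, [0.653, 1.052])
(55, -0.167, 0.015, [0.661, 1.064])
```

Tip at about -167. Now small steps into the hole.

Emit:
step_arm([
  [0.1, 0, -0.02, 0, 0],
  [0.2, 0, -0.03, 0, 0],
  [0.3, 0, -0.04, 0, 0],
  [0.4, 0, -0.05, 0, 0],
  [0.5, 0, -0.06, 0, 0],
  [0.5, 0, -0.06, 0, 0],
])

```text
time: 11.52
tcp_pos: [0.5385, -0.0765, 0.1059]
tool_rot: [-0.0, 0.997, -0.076, -0.0]
contact_force: [-5.8, 0.7, 2.0]
grip_width: -0.001
```

```bash
python3 -c "
from h import *
look()"
```

```text
t 11.57 tcp [ 0.5385 -0.0766  0.1059] loc mm [-136.4  -58.1  105.9] yaw -0.152 down [-0.001  0.    -1.   ] F [-5.1  0.9  2.5] g 0.006
corner [-125.4   86.9]
(45, -0.161, 0.009, [0.647, 1.104])
(50, -0.164, 0.009, [0.64, 1.093])
(55, -0.164, 0.015, [0.668, 1.075])
(57, -0.158, 0.009, [0.654, 1.116])
(57, -0.158, 0.015, [0.683, 1.098])
```

Resistance has risen to about 5 N, and the fit now prefers the seated position. I'll ease off and look.

Emit:
step_arm([
  [-0.1, 0, 0, 0, 0],
  [-0.2, 0, 0, 0, 0],
  [-0.3, 0, 0, 0, 0],
  [-0.4, 0, 0, 0, 0],
])

```text
time: 11.9
tcp_pos: [0.5347, -0.076, 0.106]
tool_rot: [0.0, 0.997, -0.076, 0.0]
contact_force: [-0.2, -0.5, -0.2]
grip_width: -0.003
```

```bash
python3 -c "
from h import *
import cv2
look()
a=optics.get_image('scene'); cv2.imwrite('pics/p8.png',cv2.resize(a[150:270,230:390],(800,600),interpolation=2))"
```

```text
t 11.95 tcp [ 0.5346 -0.0759  0.1059] loc mm [-140.4  -58.1  105.9] yaw -0.152 down [ 0. -0. -1.] F [0.8 1.3 0.3] g 0.002
corner [-129.4   86.9]
(47, -0.161, 0.009, [0.647, 1.104])
(49, -0.164, 0.009, [0.64, 1.093])
(54, -0.158, 0.009, [0.654, 1.116])
(56, -0.164, 0.015, [0.668, 1.075])
(58, -0.158, 0.015, [0.683, 1.098])
```

View pics/p8.png

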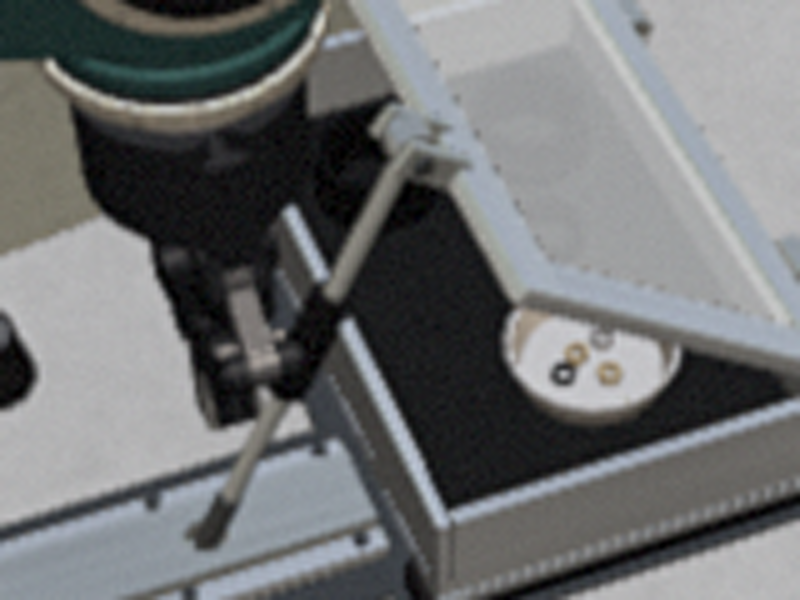

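Run:
```python
from h import *
for x,z in((-.161,.009),(-.156,.009),(-.161,.0125),(-.161,.016),(-.161,.02)):
    q=fsolve(lambda q:tip(*q)-[x,z],[.65,1.0]); print(x,z,np.round(q,3),*[np.round((rodpx(*q,d)-[230,150])*5) for d in(.2,.175,.07,0)])
```

```text
-0.161 0.009 [0.647 1.104] [209. 537.] [231. 494.] [336. 297.] [415. 148.]
-0.156 0.009 [0.659 1.124] [220. 533.] [242. 490.] [342. 293.] [418. 143.]
-0.161 0.0125 [0.664 1.094] [208. 532.] [231. 489.] [339. 291.] [420. 141.]
-0.161 0.016 [0.681 1.083] [207. 527.] [232. 483.] [342. 284.] [425. 134.]
-0.161 0.02 [0.699 1.071] [207. 521.] [232. 477.] [346. 277.] [431. 127.]
```

The foot stands in the hole: the pin enters the strip at (205,545), and the rod line matches the fully seated prediction (z ≈ 9 mm). Retreating.

Emit:
step_arm([
  [-0.6, 0, 0, 0, 0],
  [-1.5, 0, 0, 0, 0],
  [-3, 0, 0, 0, 0],
  [-5, 0, 0, 0, 0],
  [-7, 0, -2, 0, 0],
  [-9, 0, -5, 0, 0],
  [-11, 0, -9, 0, 0],
  [-12, 0, -13, 0, 0],
])

```text
time: 12.67
tcp_pos: [0.4139, -0.0575, 0.2339]
tool_rot: [-0.0, 0.997, -0.076, -0.001]
contact_force: [1.0, -0.6, 0.5]
grip_width: 0.002
```

Emit:
step_arm([
  [0, 0, 0, 0, 0],
  [0, 0, 0, 0, 0],
  [0, 0, 0, 0, 0],
])

```text
time: 12.92
tcp_pos: [0.4163, -0.0579, 0.2331]
tool_rot: [0.0, 0.997, -0.076, 0.0]
contact_force: [-0.1, 0.6, 0.3]
grip_width: -0.002
```

```bash
python3 -c "
from h import *
import cv2
look()
a=optics.get_image('scene'); cv2.imwrite('pics/p9.png',cv2.resize(a[150:270,230:390],(800,600),interpolation=2))"
```

```text
t 12.97 tcp [ 0.4163 -0.0579  0.2324] loc mm [-260.   -58.1  232.4] yaw -0.152 down [-0.001  0.    -1.   ] F [-0.2  0.2 -0.9] g 0.0
corner [-249.   213.4]
(43, -0.161, 0.009, [0.647, 1.104])
(48, -0.164, 0.009, [0.64, 1.093])
(52, -0.158, 0.015, [0.683, 1.098])
(53, -0.164, 0.015, [0.668, 1.075])
(53, -0.158, 0.009, [0.654, 1.116])
```

View pics/p9.png

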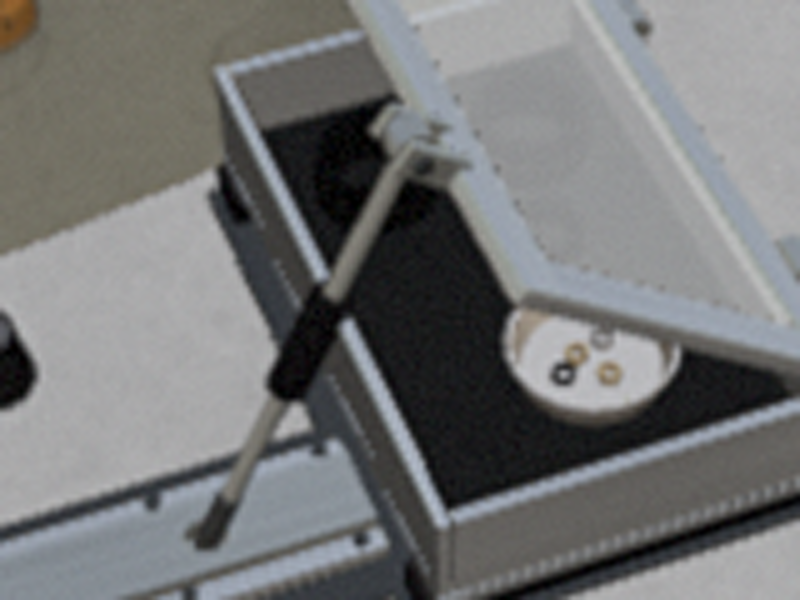

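The rod stands free in the hole and carries the lid, with nothing shifted since the last picture (pin at (210,530), fork at (415,155)).

```bash
python3 -c "
from plant import ticket
print(ticket.hand_in())"
```

```text
the job is handed in; nothing more can be done
None
```

The lid is propped open on its own rod, with the foot in the strip's holding hole, and I handed the job in after about 13 s of the 54 s allowed. The hand-in reports no verdict.

**How it went:** I gripped the sleeve and lifted the lid, then pushed the rod back with the closed fingertips until the foot dropped into the hole. The pinch did not hold well:
- The fingers slipped off the sleeve twice while the lid was still shut, and the second slip pushed the foot down onto the apron.
- They slipped off again with the lid at about 0.57 rad. By then the foot was already on the strip and the closed fingertips stopped the rod sliding forward, so I used them as the pusher.

**Last checks:**
- **Seating:** after I backed off, the camera fit put the tip at case x ≈ -161 mm and z ≈ 9 mm, the bottom of the hole, with the lid at about 0.65 rad. Height is the least certain of these. The picture with the robot clear matched the one taken just before I withdrew the fingers.
- **Contact:** the wrist force at the end was about 0 N. The highest force I read at the wrist was about 9 N, but I could not measure the foot's own contact force directly.
- **Bystanders:** I did not measure them again at the end. The gripper stayed well clear of them throughout.

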